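Charge the grinding jar and hold the ball mill's guard lid open

ROBOT

A 7-joint arm with a two-finger parallel gripper is mounted at the origin on the work surface. World frame = base frame: x ahead of the robot, y to its left, z up, the work surface at z = 0. Lengths are in mm, angles in rad, forces in N, time in s.
With the tool pointing down it reaches from about 400 to 875 mm from the base axis. Payload 4.4 kg.
Tool frame: the origin (TCP) lies on the centre line of the jaws, within the pads' length; the fingertips stand 25 mm ahead of it and the grasp point (between the pads) lies 6 mm ahead of it; z points along the fingers, x is the direction in which the jaws open and shut, and the axes are right-handed (so a half turn about z gives the same grasp; the last joint's range is limited). The gripper opens to 85 mm and grips with 20 to 120 N. Pads are 22 mm wide; open, the fingers measure 114 mm over their backs; the gripper's body (76 mm by 85 mm) begins 54 mm behind the grasp point. The pads swing forward as they close: fully open they stand 13 mm farther back than shut.
Start: joints at [-1.298, 0.628, 0.038, 1.517, -0.027, 0.996, -0.02], TCP at [216.009, 613.072, 256.313] pointing down, gripper open.
Joint ranges: [-3.06, 3.06], [-0.37, 2.12], [-1.25, 1.32], [0.18, 2.47], [-1.1, 4.24], [0.23, 1.98], [-2.94, 2.94]. Speed limits (rad/s): [2.57, 2.57, 3.14, 3.14, 3.14, 3.14, 3.14].

INTERFACE

Orientations are given as [roll, pitch, yaw] about the fixed x, y, z axes, in that order (R = Rz(yaw) Ry(pitch) Rx(roll)).
In Python, from cell import ctrl, cams gives the robot as it stands. The module is installed in compiled form; this text tells all that it offers.
- The arm moves only by the tool step_arm, never from a script. Its arguments are lists of equal length, an entry for each row: "linear": the shift along the tool's x, y, z in mm, a list of three; "yaw": the turn about the tool's z in rad; "gripper": the opening, from -1 (shut) to 1 (fully open). A call has 1 to 8 rows; each row is the pose to reach, as a shift and turn from the pose commanded when the call began, along the tool's axes at that moment; what a row does not reach only later rows make up. A row lasts 1/12 s, in which the tool goes at most 41.7 mm and 7.16 degrees, less where a joint would pass 70% of its speed; a pose out of reach is approached as far as the arm can. A call with a gripper value outside its range is refused whole. The fingers move at their own pace and stop on an object; the grip force is fixed at half the most. Time passes only in rows, so rows that repeat a pose let the fingers close. It gives the time, the measured TCP pose, the force and the opening at its end, in the units of the state.
- ctrl.read_state(): the state, without advancing time (a new reading comes with each control period).
- cams.get_image(name): name is "scene" or "side" or "wrist"; returns a dict with "frame" (400x640x3 uint8, red, green, blue), "depth" (400x640 float32, mm along the optical axis (not along the pixel's ray), 0 where there is no reading), "intrinsics" (3x3 intrinsics, pixels), "cam_to_world" (4x4, takes a point from camera to world coordinates). Camera axes: x right, y down, z forward; pixel columns grow to the right and rows downward; lengths in mm; the calibration is good to about 2 mm. A picture is of the moment at which its call begins.
- ctrl.finish_job(): hands the job in, once; it reports no verdict.
Trained networks look in the newest picture that a camera, given by its name, has taken for a name from the list of things; names that differ only in an ending like _2 or _b are one class to them, and where a whole thing is asked for, a point or a joint stands for the part that bears it (a point fixed in the world has none). Each returns a list of dicts, best first, with "conf" (0 to 1); they miss things now and then, are a little off and sometimes report something else, mostly with a low value. They report only what shows in the picture. A call takes as long as a camera call. They do not tell look-alikes from the thing itself.
- cams.regions_of(camera, name): "pixels" (400x640 bool, what is visible of it) and "pixel" ([column, row] in pixels, amid what is visible of it).
The state is a dict: "clock": time; "qpos": joint angles; "qd": joint speeds; "tau": joint torques, N m; "eef_pos": TCP position; "tool_rot": TCP orientation; "force": force on the tool from outside, world axes, zero at the start; "torque": the same for the moment, N m; "width": finger opening in mm.
Only numpy, scipy, OpenCV 4.12 (cv2) and the standard library are available. Lean on these libraries where they do the work, as an engineer would, in place of code of your own. Each camera call takes 0.05 s, during which the arm holds its last target.

TASK

Use the scoop to transfer at least three of the white grinding balls from the blue tray into the open steel jar, keeping your fingers off the balls and the jar upright and where it is, then set the scoop down level in the tray again and let go of it. Then lift the ball mill's guard lid to 50 degrees from closed and finish while still holding it there (it falls shut if released), so that a colleague can lower the jar in. Leave the other things on the bench where they are.

Things in the scene. Friction and masses are not known exactly. Their poses are not given: they have to be found in the camera images.
- tray: Blue open trough tray, fixed to the bench, 230 long (its x) x 92 wide (its y) x 30 high, walls and floor 6 thick: inside 80 wide, 24 deep. The flat floor runs from x = -109 to x = +95; from there a steep 60 degree ramp rises to the rim at x = +109. Origin: centre of its underside. The scoop lies at the -x end, the balls in the +x half; the +x end points roughly towards the robot base.
- scoop: Loose steel scoop, about 110 g. Pan 75 long (x) x 70 wide (y), floor 2 thick, open at the front (+x); side walls 22 high start 20 behind the lip; back wall 30 high. Origin: centre of the pan's underside. Starts flat in the tray, 5 of room on each side, lip towards the balls (scoop x along tray x). Pushed along the tray floor to the ramp and up it, it gathers the balls, which roll freely.
- scoop_grip (a point): Good grip point on the scoop's straight black handle: at scoop x = -75, z = 62 (handle centre). The handle is 16 wide (y), 18 high, runs level behind the pan from x = -37.5 to -137.5, over the tray's end wall; a neck at x = -40 joins it to the pan.
- scoop_lip (a point): Middle of the scoop's front lip, at scoop x = +37.5, z = 0.
- ball0_center (a point): Centre of a loose white ceramic grinding ball, 18 in diameter, 19 g; one of five alike in the tray.
- ball1_center (a point): Centre of a loose white ceramic grinding ball, 18 in diameter, 19 g; one of five alike in the tray.
- ball2_center (a point): Centre of a loose white ceramic grinding ball, 18 in diameter, 19 g; one of five alike in the tray.
- ball3_center (a point): Centre of a loose white ceramic grinding ball, 18 in diameter, 19 g; one of five alike in the tray.
- ball4_center (a point): Centre of a loose white ceramic grinding ball, 18 in diameter, 19 g; one of five alike in the tray.
- jar: Loose open steel grinding jar standing on the bench, outside diameter 100, height 75, wall 5, floor 8 thick, about 0.8 kg. Origin: centre of its underside, z up.
- jar_mid (a point): Point on the jar's axis 40 above its underside (about the middle of the inside). A ball whose centre is within 48 of it is in the jar.
- jar_rim (a point): Centre of the jar's mouth, 75 above its underside.
- mill: White bench ball mill, fixed, 320 deep (x) x 260 wide (y) x 155 high. Origin: centre of its underside; its front faces its own -x, roughly towards the robot. The open bay at its front is covered by the lid.
- lid (a joint): Angle of the mill's guard lid in rad: 0 closed, grows as the front edge rises, stops at 1.35; 50 degrees is 0.873. No spring or catch; it weighs 0.36 to 0.59 kg and falls shut by its weight from any angle.
- lid_bar (a point): Middle of the round steel lifting bar, 12 thick, 150 long, parallel to the mill's y, held 50 in front of the lid's front edge (clear gap of 44 between bar and edge; the same in front of the mill's front face below). Moves with the lid: on a circle of radius 230 about the hinge line; level with the hinge, 148 above the bench, when closed.
- lid_hinge (a point): Middle of the lid's hinge line, which runs along the mill's y, 148 above the bench; it does not move. The blue-framed clear lid, 180 x 260 x 12, reaches from here to the mill's front.
- jar_lid: Loose steel lid of the jar, disc 104 across, 30 high with its knob; leave alone.
- reagent: Loose amber jar, 70 across, 130 high; leave alone.
- mortar: Loose white mortar bowl, 100 across, 55 high; leave alone.
- spanner: Loose spanner lying on the bench; leave alone.
- brush: Loose brush lying on the bench; leave alone.
- vial: Loose small glass bottle, 32 across, 60 high; leave alone.
Not all that is in view belongs to the job. Leave any pink look-alike of the scoop alone.

How it is judged (in metres and radians):
On the way, in this order (a step that is already met when the one before it is completed fails the run):
1. at least three balls are in the jar ((distance between each of ball0_center, ball1_center, ball2_center and jar_mid below 0.048 m or distance between each of ball0_center, ball1_center, ball3_center and jar_mid below 0.048 m or distance between each of ball0_center, ball1_center, ball4_center and jar_mid below 0.048 m or distance between each of ball0_center, ball2_center, ball3_center and jar_mid below 0.048 m or distance between each of ball0_center, ball2_center, ball4_center and jar_mid below 0.048 m or distance between each of ball0_center, ball3_center, ball4_center and jar_mid below 0.048 m or distance between each of ball1_center, ball2_center, ball3_center and jar_mid below 0.048 m or distance between each of ball1_center, ball2_center, ball4_center and jar_mid below 0.048 m or distance between each of ball1_center, ball3_center, ball4_center and jar_mid below 0.048 m or distance between each of ball2_center, ball3_center, ball4_center and jar_mid below 0.048 m)), for 0.3 s.
2. the scoop lies in the tray again, released (x of scoop in the frame of tray between -0.075 and 0.075 m and y of scoop in the frame of tray between -0.012 and 0.012 m and z of scoop in the frame of tray below 0.03 m and angle between scoop's own z axis and vertical below 0.35 rad and contact force between the fingers and scoop below 0.1 N and linear speed of scoop below 0.03 m/s), for 0.3 s.
3. the lid is held at 50 degrees (value of joint lid between 0.768 and 0.978 rad and velocity of joint lid between -0.1 and 0.1 rad/s and contact force between the fingers and lid above 0.5 N and contact force between scoop and lid below 0.1 N), for 0.3 s.
At the end, for the whole second after the job is handed in: At least three balls are in the upright jar (centres within 48 mm of the middle of its inside); the scoop rests in the tray (within 12 mm of its middle line, within 0.35 rad of level), untouched by the fingers; the fingers hold the lid still at 50 degrees, within 6 degrees (0.768 to 0.978 rad) (all of step 2 and all of step 3 and (distance between each of ball0_center, ball1_center, ball2_center and jar_mid below 0.048 m or distance between each of ball0_center, ball1_center, ball3_center and jar_mid below 0.048 m or distance between each of ball0_center, ball1_center, ball4_center and jar_mid below 0.048 m or distance between each of ball0_center, ball2_center, ball3_center and jar_mid below 0.048 m or distance between each of ball0_center, ball2_center, ball4_center and jar_mid below 0.048 m or distance between each of ball0_center, ball3_center, ball4_center and jar_mid below 0.048 m or distance between each of ball1_center, ball2_center, ball3_center and jar_mid below 0.048 m or distance between each of ball1_center, ball2_center, ball4_center and jar_mid below 0.048 m or distance between each of ball1_center, ball3_center, ball4_center and jar_mid below 0.048 m or distance between each of ball2_center, ball3_center, ball4_center and jar_mid below 0.048 m) and angle between jar's own z axis and vertical below 0.1 rad); the arm keeps its last pose, push and grip.
It fails at once if a ball is touched by the fingers (contact force between the fingers and ball0 above 1 N or contact force between the fingers and ball1 above 1 N or contact force between the fingers and ball2 above 1 N or contact force between the fingers and ball3 above 1 N or contact force between the fingers and ball4 above 1 N).
It fails at once if the jar is tipped or pushed more than 40 mm (angle between jar's own z axis and vertical above 0.3 rad or distance of jar from where it was at the start of the episode above 0.04 m).
It fails at once if another thing on the bench is moved more than 30 mm (distance of any of jar_lid, reagent, mortar, spanner, brush, vial from where it was at the start of the episode above 0.03 m).
It also fails if it takes over 64 s, if anything falls off the work surface, if the arm or the gripper's body presses on something with over 40 N, if the wrist force passes 120 N, or if a joint passes its speed limit or range.

## Working session

There is one attempt and no reset: what is moved stays moved. The work goes in short steps, Python scripts to look and compute and a tool call to move; the robot and the scene stay as the last step left them, time stands still between calls to the robot, and variables do not carry over. Pictures are saved under pics/ and viewed, and the job is handed in when it is done.

Besides the shell and the picture viewer there is one more tool, called after ">>>" as name(argument=value, ...) on one line, values as JSON. step_arm: Moves the arm, as the interface text tells. Its arguments: {"type":"object","properties":{"linear":{"type":"array"},"yaw":{"type":"array"},"gripper":{"type":"array"}},"required":["linear","yaw","gripper"]}

```bash
ls; mkdir -p pics
cat > h.py <<'E'
import numpy as np, cv2
from cell import ctrl, cams
from scipy.spatial.transform import Rotation as R
def save(cam,fn):
    d=cams.get_image(cam); cv2.imwrite('pics/'+fn,cv2.cvtColor(d['frame'],cv2.COLOR_RGB2BGR)); return d
def cloud(d):
    K=d['intrinsics'];T=d['cam_to_world'];z=d['depth'].astype(float)
    v,u=np.mgrid[0:400,0:640]
    P=np.stack([(u-K[0,2])/K[0,0]*z,(v-K[1,2])/K[1,1]*z,z,np.ones_like(z)],-1)@T.T
    P=P[...,:3]; P[z<=0]=np.nan
    return P
def proj(d,p):
    q=np.linalg.inv(d['cam_to_world'])@np.append(p,1); k=d['intrinsics']@q[:3]; return k[:2]/k[2]
E
python3 - <<'E'
from h import *
s=ctrl.read_state(); print({k:(np.round(v,3) if not isinstance(v,dict) else v) for k,v in s.items()})
for c in ['scene','side','wrist']:
    d=save(c,c+'0.png'); print(c,np.round(d['cam_to_world'],2).tolist(),d['intrinsics'][0,0])
    P=cloud(d)
    for n in ['tray','scoop','ball0_center','jar','mill','lid_bar','lid','jar_lid','reagent','mortar','spanner','brush','vial']:
        try:
            for r in cams.regions_of(c,n)[:6]:
                m=r['pixels']; q=P[m]; q=q[~np.isnan(q[:,0])]
                print(n,round(r['conf'],2),np.round(r['pixel']),m.sum(),np.round(np.median(q,0)) if len(q) else None, np.round(q.min(0)) if len(q) else '',np.round(q.max(0)) if len(q) else '')
        except Exception as e: print(n,e)
E
```

```text
pics
{'clock': np.float64(0.0), 'qpos': array([-1.298,  0.629,  0.038,  1.518, -0.027,  0.996, -0.02 ]), 'qd': array([ 0.002,  0.002, -0.001,  0.   , -0.001,  0.001,  0.002]), 'tau': array([-0.0000e+00, -5.6339e+01,  1.2260e+00, -1.9345e+01,  1.1000e-02,
        1.1000e-02, -0.0000e+00]), 'eef_pos': array([215.822, 612.539, 255.405]), 'tool_rot': array([3.142e+00, 2.000e-03, 1.232e+00]), 'force': array([-0.276, -0.513,  0.036]), 'torque': array([-0.   ,  0.053,  0.026]), 'width': np.float64(85.333)}
scene [[0.31, 0.82, -0.48, 1158.89], [0.95, -0.27, 0.15, -276.93], [-0.01, -0.5, -0.87, 1245.05], [0.0, 0.0, 0.0, 1.0]] 410.21452907535894
tray 0.69 [432. 173.] 4338 [565. 261. 153.] [323. 117.  -5.] [698. 516. 162.]
tray 0.64 [280. 204.] 1203 [ 450. -232.   12.] [ 354. -337.   -2.] [ 600. -151.   38.]
tray 0.5 [268. 234.] 600 [ 550. -285.   14.] [ 480. -343.   -2.] [ 654. -229.   84.]
scoop 0.94 [268. 232.] 638 [ 550. -285.   14.] [ 480. -343.   -3.] [ 654. -227.   84.]
scoop 0.81 [244. 158.] 577 [ 221. -301.    7.] [ 116. -354.   -5.] [ 285. -259.   78.]
ball0_center 0.24 [430. 173.] 42
[... 2182 characters left out ...]
3 [283. 126.] 9570 [573. 225. 145.] [406.  69.  -0.] [932. 770. 178.]
mortar 0.78 [443. 215.] 943 [ 749. -255.   42.] [ 683. -312.    9.] [ 784. -215.   61.]
mortar 0.42 [352. 189.] 714 [648. -14.  14.] [603. -58.  -2.] [707.  63.  35.]
spanner 0.7 [192. 172.] 240 [327. 327.   8.] [294. 244.  -1.] [366. 419.  12.]
brush 0.82 [390. 351.] 1578 [ 369. -473.   19.] [ 259. -504.   -2.] [ 470. -429.   25.]
vial 0.56 [472. 281.] 291 [ 631. -452.   36.] [ 620. -465.    3.] [ 655. -435.   63.]
wrist [[0.33, 0.9, 0.28, 145.89], [0.94, -0.32, -0.1, 638.79], [0.0, 0.29, -0.96, 374.71], [0.0, 0.0, 0.0, 1.0]] 321.5147421697874
spanner 0.65 [122. 311.] 574 [312. 293.   8.] [291. 254.   0.] [368. 421.  10.]
```

View pics/scene0.png

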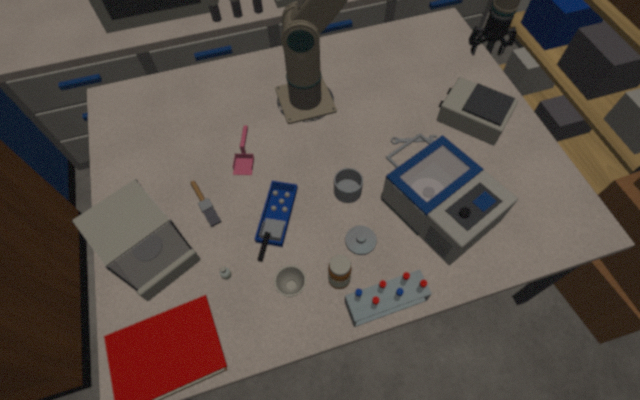

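View pics/side0.png

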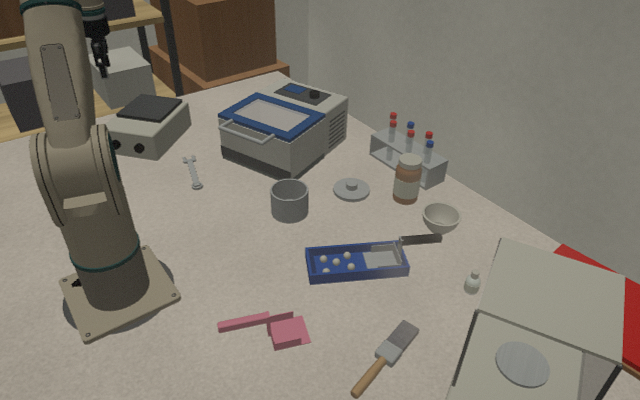

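The scene camera shows the tray (pixel 277,212) with balls, the scoop handle (265,245), the jar (347,186), the mill (445,198) and a pink decoy scoop (243,160). Next I'll measure exact poses.

Run:
```python
from h import *
for c in ['scene','side']:
    d=cams.get_image(c);P=cloud(d);f=d['frame'].astype(int)
    hsv=cv2.cvtColor(d['frame'],cv2.COLOR_RGB2HSV)
    box=(P[...,0]>330)&(P[...,0]<680)&(P[...,1]<-130)&(P[...,1]>-370)
    blue=box&(hsv[...,0]>100)&(hsv[...,0]<130)&(hsv[...,1]>130)
    rim=P[blue&(P[...,2]>24)&(P[...,2]<36)]
    r=cv2.minAreaRect(rim[:,:2].astype(np.float32)); print(c,'rim',len(rim),r, np.round(cv2.boxPoints(r)).tolist(), np.median(rim[:,2]))
    allb=P[blue]; r=cv2.minAreaRect(allb[:,:2].astype(np.float32)); print('all',r)
    h=P[box&(P[...,2]>50)&(P[...,2]<85)]; r=cv2.minAreaRect(h[:,:2].astype(np.float32)); print('handle',len(h),r,np.percentile(h[:,2],[5,50,95]))
    h2=h[h[:,2]>62]; mu=h2.mean(0); u,s,vt=np.linalg.svd(h2-mu); print(mu,vt[0],[ (h2-mu)@vt[0]][0].min(),((h2-mu)@vt[0]).max())
    # jar rim
    jb=(abs(P[...,0]-460)<80)&(abs(P[...,1]-18)<80)
    j=P[jb&(P[...,2]>68)&(P[...,2]<82)]; 
    (x,y),rr=cv2.minEnclosingCircle(j[:,:2].astype(np.float32)); print('jar',len(j),x,y,rr)
    from scipy.optimize import least_squares
    s=least_squares(lambda p:np.hypot(j[:,0]-p[0],j[:,1]-p[1])-47.5,[x,y],loss='soft_l1'); print(s.x)
    # white balls
    w=box&(hsv[...,1]<90)&(hsv[...,2]>100)&(P[...,2]>8)&(P[...,2]<28)
    n,l,st,ce=cv2.connectedComponentsWithStats(w.astype(np.uint8))
    for i in range(1,n):
        if st[i,4]>8: q=P[l==i];print('w',st[i,4],ce[i].round(),np.median(q,0).round(),q[:,2].max().round())
    # mill bar: 
    m=cams.regions_of(c,'lid')[0]['pixels']|cams.regions_of(c,'mill')[0]['pixels']
    m=cv2.dilate(m.astype(np.uint8),np.ones((15,15)))>0
    g=m&(P[...,2]>140)&(P[...,2]<165)&(P[...,0]>350)&(P[...,0]<900)&(P[...,1]<600)
    lb=g&(hsv[...,0]>100)&(hsv[...,0]<130)&(hsv[...,1]>130)
    q=P[lb]; r=cv2.minAreaRect(q[:,:2].astype(np.float32)); print('lidframe',r,np.round(cv2.boxPoints(r)).tolist(),np.median(q[:,2]))
    np.save('pics/%s_P.npy'%c,P)
    big=cv2.resize(d['frame'][60:230,170:370] if c=='side' else d['frame'][120:270,360:540],None,fx=3.5,fy=3.5,interpolation=cv2.INTER_CUBIC); cv2.imwrite('pics/%s_mill.png'%c,big[...,::-1])
```

```text
scene rim 232 ((479.7605895996094, -242.3675079345703), (88.9480209350586, 229.32017517089844), 61.104347229003906) [[358.0, -226.0], [559.0, -337.0], [602.0, -259.0], [401.0, -148.0]] 29.47637124442815
all ((488.6629638671875, -247.5717315673828), (89.11754608154297, 249.8480682373047), 61.313072204589844)
handle 191 ((607.5509033203125, -312.49664306640625), (17.290863037109375, 100.40003967285156), 62.14310836791992) [66.0501456  76.62752535 81.34816329]
[ 609.88616909 -312.55564176   76.21336122] [ 0.88063816 -0.47356558 -0.01456242] -52.247996226177655 48.26134055534808
jar 162 462.5766296386719 16.62742042541504 51.56847381591797
[463.31804631  16.09219239]
w 167 [274. 226.] [ 522. -263.   10.] 16.0
lidframe ((618.6981811523438, 287.0372619628906), (279.4358215332031, 258.6381530761719), 21.408498764038086) [[441.0, 356.0], [536.0, 116.0], [796.0, 218.0], [702.0, 458.0]] 155.0361595889542
side rim 166 ((439.23553466796875, -219.37692260742188), (95.37625122070312, 142.9738006591797), 61.801937103271484) [[354.0, -228.0], [480.0, -295.0], [525.0, -211.0], [399.0, -144.0]] 31.090
[... 269 characters left out ...]
231]
[ 604.306862   -312.29409523   73.85687779] [-0.87753254  0.47946643 -0.00697041] -53.05345437044758 48.48444261766984
jar 289 463.8125915527344 17.70191764831543 52.9741325378418
[462.12168079  17.97140749]
w 15 [376. 246.] [ 544. -237.   26.] 28.0
w 489 [382. 257.] [ 545. -259.   10.] 28.0
w 37 [347. 255.] [ 471. -215.   21.] 27.0
w 40 [323. 258.] [ 417. -193.   22.] 28.0
w 42 [336. 261.] [ 436. -218.   22.] 28.0
w 42 [351. 266.] [ 454. -248.   22.] 27.0
w 28 [326. 270.] [ 400. -227.   23.] 25.0
lidframe ((614.0790405273438, 294.37646484375), (278.56500244140625, 259.16290283203125), 21.52298355102539) [[437.0, 364.0], [532.0, 123.0], [791.0, 225.0], [696.0, 466.0]] 155.87259625657043
```

```bash
cat >> h.py <<'E'
def go(target,yaw=None,cur=None):
    "print tool-frame shift from current measured pose to world target (mm), world tool yaw rad"
    s=ctrl.read_state(); p=np.array(s['eef_pos']) if cur is None else np.array(cur)
    r=R.from_euler('xyz',s['tool_rot']); t=r.inv().apply(np.array(target)-p)
    dy=None
    if yaw is not None:
        dy=-((yaw-s['tool_rot'][2]+np.pi/2)%np.pi-np.pi/2)
    print('pos',np.round(p,1),'rot',np.round(s['tool_rot'],3),'clk',round(s['clock'],2),'-> lin',np.round(t,1),'dyaw',dy,'q',np.round(s['qpos'],2),'w',s['width'],'F',np.round(s['force'],1))
    return t
TH=np.deg2rad(180-28.7)   # tray heading
TC=np.array([480,-242.3]); ex=np.array([np.cos(TH),np.sin(TH)]); ey=np.array([-ex[1],ex[0]])
def tray(x,y,z): return np.append(TC+ex*x+ey*y,z)
def totray(p): d=np.array(p[:2])-TC; return np.array([d@ex,d@ey,p[2]])
E
python3 - <<'E'
from h import *
print(totray([597,-305.5,0]),ey)
go([597,-305.5,160],1.070)
E
```

```text
[-132.97622619   -0.75051165    0.        ] [-0.4802235  -0.87714616]
pos [216.  613.1 256.3] rot [-3.142 -0.     1.232] clk 2.4 -> lin [-739.7  664.7   96.3] dyaw 0.16192673214789455 q [-1.3   0.63  0.04  1.52 -0.03  1.   -0.02] w 84.99685360874344 F [ 0.2 -0.6  0.5]
```

>>> step_arm(linear=[[-740,665,0],[-740,665,0],[-740,665,0],[-740,665,0],[-740,665,0],[-740,665,0],[-740,665,0],[-740,665,0]], yaw=[0.16,0.16,0.16,0.16,0.16,0.16,0.16,0.16], gripper=[1,1,1,1,1,1,1,1])

```text
clock: 3.07
eef_pos: [344.2, 303.4, 256.6]
tool_rot: [3.141, -0.001, 1.072]
force: [1.6, -0.1, -0.6]
width: 85.6
```

```bash
python3 -c "
from h import *
go([597,-305.5,160],1.070)"
```

```text
pos [344.2 303.4 256.6] rot [ 3.141e+00 -1.000e-03  1.072e+00] clk 3.07 -> lin [-414.   513.1   96.4] dyaw 0.002310096052754451 q [-0.86  0.36  0.1   2.03 -0.05  0.75  0.34] w 85.56888823015882 F [ 1.6 -0.1 -0.6]
```

>>> step_arm(linear=[[-414,513,0],[-414,513,0],[-414,513,0],[-414,513,0],[-414,513,0],[-414,513,0],[-414,513,0],[-414,513,0]], yaw=[0,0,0,0,0,0,0,0], gripper=[1,1,1,1,1,1,1,1])

```text
clock: 3.73
eef_pos: [471.9, -4.7, 256.6]
tool_rot: [3.141, -0.001, 1.072]
force: [0.9, 0.8, -0.1]
width: 85.7
```

```bash
python3 -c "
from h import *
go([597,-305.5,160],1.070)"
```

```text
pos [471.9  -4.7 256.6] rot [ 3.141e+00 -1.000e-03  1.072e+00] clk 3.73 -> lin [-204.4  253.6   96.7] dyaw 0.002009480179159251 q [-0.17  0.38  0.17  2.   -0.09  0.77  1.12] w 85.74783829563998 F [ 0.9  0.8 -0.1]
```

>>> step_arm(linear=[[-204,254,0],[-204,254,0],[-204,254,0],[-204,254,0],[-204,254,0],[-204,254,0],[-204,254,40],[-204,254,60]], yaw=[0,0,0,0,0,0,0,0], gripper=[1,1,1,1,1,1,1,1])

```text
clock: 4.4
eef_pos: [595.6, -299.3, 209.4]
tool_rot: [3.133, 0.001, 1.07]
force: [1.6, 0.3, 0.3]
width: 85.2
```

>>> step_arm(linear=[[0,0,5],[0,0,5],[0,0,5],[0,0,5]], yaw=[0,0,0,0], gripper=[1,1,1,1])

```text
clock: 4.73
eef_pos: [593.8, -292.5, 203.1]
tool_rot: [3.14, -0.001, 1.074]
force: [0.7, -0.3, 0.3]
width: 85.0
```

```bash
cat > look.py <<'E'
from h import *
import sys
tag=sys.argv[1]
d=save('wrist','w%s.png'%tag); P=cloud(d); f=d['frame']; hsv=cv2.cvtColor(f,cv2.COLOR_RGB2HSV)
go([597,-305.5,74],1.070)
T=np.full(P.shape,np.nan); 
dd=P[...,:2]-TC; T=np.stack([dd@ex,dd@ey,P[...,2]],-1)
box=(abs(T[...,0])<250)&(abs(T[...,1])<70)
h=box&(T[...,2]>60)&(T[...,2]<90)&(T[...,0]<0)&(hsv[...,2]<90)&(T[...,0]>-220)
q=T[h]
if len(q)>20:
    r=cv2.minAreaRect(q[:,:2].astype(np.float32)); print('handle tray',len(q),np.round(r[0],1),np.round(r[1],1),r[2],np.median(q[:,2]))
b=box&(hsv[...,0]>100)&(hsv[...,0]<130)&(hsv[...,1]>120)&(T[...,2]>24)&(T[...,2]<36)
q=T[b]
if len(q)>20: r=cv2.minAreaRect(q[:,:2].astype(np.float32)); print('rim tray',len(q),np.round(r[0],1),np.round(r[1],1),r[2],np.median(q[:,2]),q.min(0).round(),q.max(0).round())
E
python3 look.py 1
```

```text
pos [ 594.  -292.6  203.5] rot [ 3.139e+00 -1.000e-03  1.074e+00] clk 4.78 -> lin [-10.1   8.5 129.5] dyaw 0.004180714644583139 q [ 0.32  0.71  0.16  1.54 -0.13  0.91  1.6 ] w 85.40552631857804 F [ 0.2 -0.2 -0.1]
handle tray 2156 [-143.4   -2.1] [99.4 15.7] 0.10349089652299881 77.50050908682346
rim tray 2893 [-41.6  -0.2] [137.   91.1] 0.06333721429109573 30.51170961550133 [-110.  -46.   24.] [27. 45. 33.]
```

View pics/w1.png

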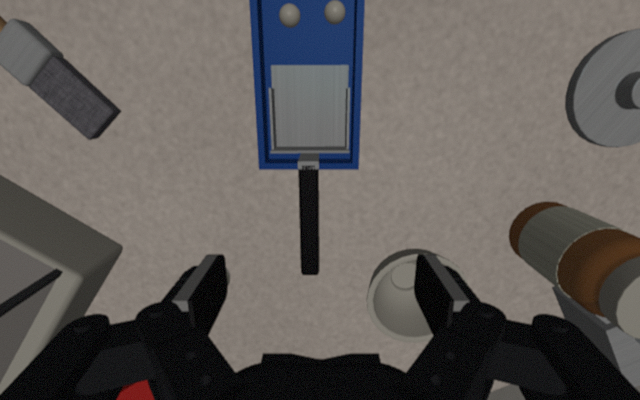

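The wrist view shows the handle at column 310, rows 170–275, aligned with the tray, and the fingers opening across it. I'll descend onto the grip point.

```bash
python3 -c "
from h import *
go(tray(-131,-1.7,74),1.070)"
```

```text
pos [ 594.  -292.6  203.5] rot [ 3.139e+00 -1.000e-03  1.074e+00] clk 4.78 -> lin [ -9.1   6.6 129.5] dyaw 0.004180714644583139 q [ 0.32  0.71  0.16  1.54 -0.13  0.91  1.6 ] w 85.40552631857804 F [ 0.2 -0.2 -0.1]
```

>>> step_arm(linear=[[-9,6.5,30],[-9,6.5,60],[-9,6.5,85],[-9,6.5,105],[-9,6.5,120],[-9,6.5,129],[-9,6.5,129],[-9,6.5,129]], yaw=[0.004,0.004,0.004,0.004,0.004,0.004,0.004,0.004], gripper=[1,1,1,1,1,1,1,1])

```text
clock: 5.45
eef_pos: [595.1, -304.7, 74.0]
tool_rot: [3.14, -0.0, 1.069]
force: [-0.3, 0.1, 0.2]
width: 85.4
```

```bash
python3 look.py 2; python3 -c "
from h import *
save('side','s2.png')"
```

```text
pos [ 595.5 -305.1   74.5] rot [ 3.139 -0.     1.069] clk 5.5 -> lin [0.4 1.5 0.5] dyaw -0.0013672062771892257 q [ 0.36  0.88  0.13  1.59 -0.16  0.68  1.63] w 85.10885596501552 F [ 0.1 -0.1  1.1]
handle tray 9391 [-126.9    0.4] [93.4 70.5] 55.92448806762695 77.61210218335376
rim tray 7617 [-61.6  -0.4] [98. 92.] 0.08335351198911667 30.51748950726855 [-111.  -46.   24.] [-13.  46.  33.]
```

View pics/w2.png

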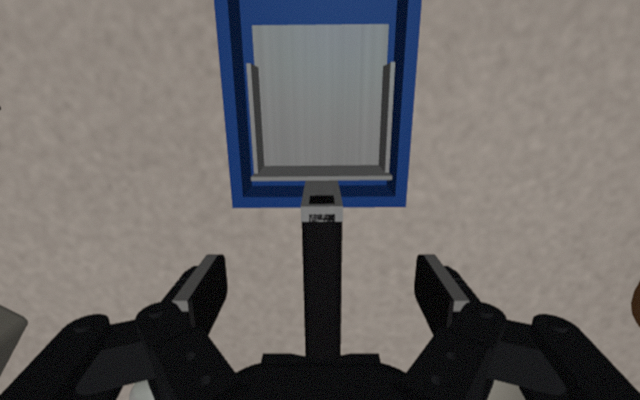

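The handle (col 322) is centred between the pads (cols 220 and 420), so I'll close.

>>> step_arm(linear=[[0,0,0],[0,0,0],[0,0,0],[0,0,0],[0,0,0],[0,0,0],[0,0,0],[0,0,0]], yaw=[0,0,0,0,0,0,0,0], gripper=[-1,-1,-1,-1,-1,-1,-1,-1])

```text
clock: 6.22
eef_pos: [594.4, -305.1, 72.9]
tool_rot: [-3.141, -0.0, 1.068]
force: [-0.6, 1.0, 0.9]
width: 15.1
```

```bash
python3 look.py 3; python3 -c "
from h import *
d=save('side','s3.png')
cv2.imwrite('pics/s3c.png',cv2.resize(d['frame'][190:310,280:480],None,fx=4,fy=4)[...,::-1])"
```

```text
pos [ 594.4 -305.1   72.9] rot [-3.142 -0.     1.068] clk 6.27 -> lin [ 0.9  2.5 -1.1] dyaw -0.001914609660583988 q [ 0.36  0.88  0.13  1.59 -0.16  0.68  1.64] w 15.177474857426619 F [-0.7  0.5  2.4]
handle tray 8002 [-128.1   -2.2] [69.8 44.9] 24.0054988861084 77.4448694576013
rim tray 7705 [-61.3  -0.5] [98.5 92. ] 0.07222971320152283 30.514503414446153 [-111.  -47.   24.] [-12.  46.  34.]
```

View pics/w3.png

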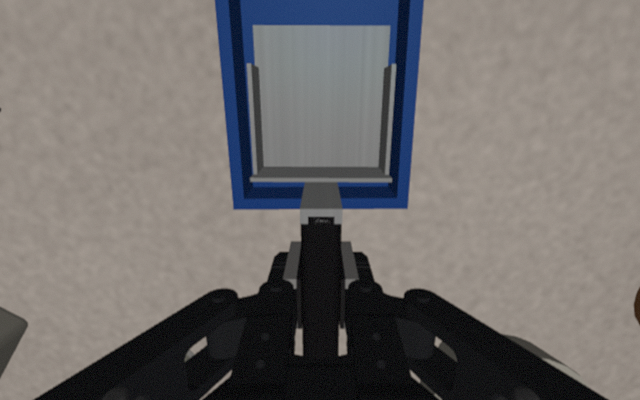

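View pics/s3c.png

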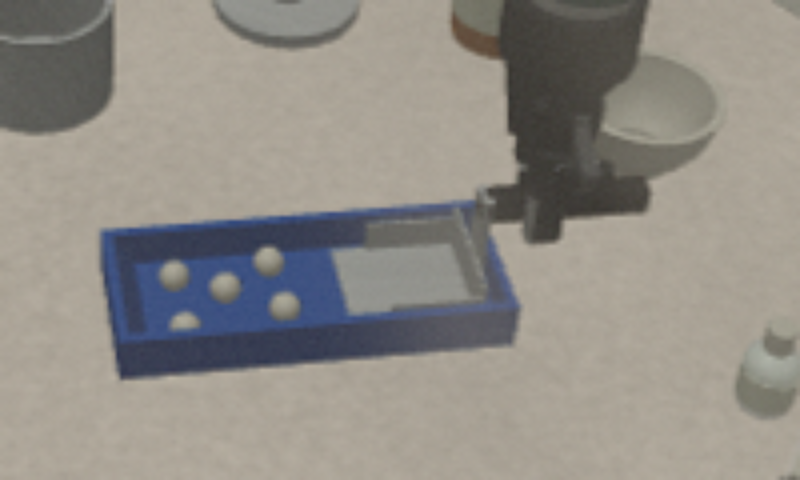

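>>> step_arm(linear=[[0,-8,0],[0,-20,0],[0,-34,0],[0,-48,0],[0,-62,0],[0,-74,0],[0,-82,0],[0,-88,0]], yaw=[0,0,0,0,0,0,0,0], gripper=[-1,-1,-1,-1,-1,-1,-1,-1])

```text
clock: 6.98
eef_pos: [516.6, -262.4, 73.0]
tool_rot: [3.141, 0.0, 1.068]
force: [0.4, 0.4, 0.6]
width: 15.3
```

```bash
cat > v.py <<'E'
from h import *
import sys
t=sys.argv[1]
s=ctrl.read_state(); print('tray',totray(s['eef_pos']).round(1),np.round(s['tool_rot'],3),'F',np.round(s['force'],1),'T',np.round(s['torque'],2),s['width'].round(1),s['clock'])
d=save('wrist','w%s.png'%t)
e=save('side','s%s.png'%t)
u,v=proj(e,tray(20,0,30)); u=int(np.clip(u,100,540)); v=int(np.clip(v,75,325))
a=cv2.resize(e['frame'][v-75:v+75,u-100:u+100],None,fx=4,fy=4)[:, :, ::-1]
cv2.imwrite('pics/s%sc.png'%t,cv2.hconcat([cv2.resize(a,(400,300)),cv2.resize(d['frame'],(400,300))[...,::-1]]))
E
python3 v.py 4
```

```text
Traceback (most recent call last):
  File "v.py", line 4, in <module>
    s=ctrl.read_state(); print('tray',totray(s['eef_pos']).round(1),np.round(s['tool_rot'],3),'F',np.round(s['force'],1),'T',np.round(s['torque'],2),s['width'].round(1),s['clock'])
                                                                                                                                                     ^^^^^^^^^^^^^^^^
AttributeError: 'float' object has no attribute 'round'
```

```bash
sed -i "s/s\['width'\].round(1)/s['width']/" v.py; python3 v.py 4
```

```text
tray [-41.7   0.   73. ] [3.141 0.    1.068] F [0.4 0.4 0.6] T [-0.14 -0.18  0.02] 15.288355274097423 6.9833
```

View pics/s4c.png

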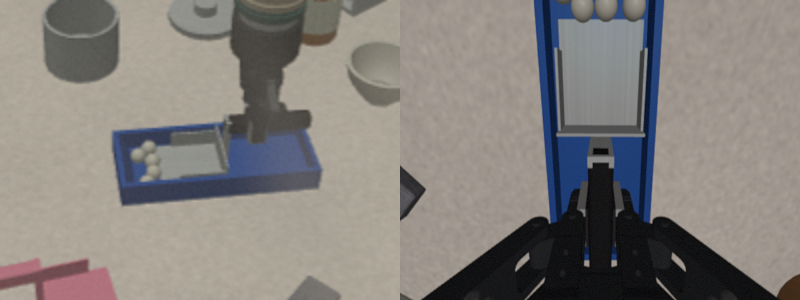

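>>> step_arm(linear=[[0,-7,0],[0,-14,0],[0,-20,0],[0,-24,0],[0,-26,0],[0,-26,0]], yaw=[0,0,0,0,0,0], gripper=[-1,-1,-1,-1,-1,-1])

```text
clock: 7.58
eef_pos: [494.1, -250.0, 72.9]
tool_rot: [-3.141, -0.0, 1.068]
force: [0.9, -0.6, 3.4]
width: 15.2
```

```bash
python3 v.py 5
```

```text
tray [-16.1  -0.1  72.9] [-3.141 -0.     1.068] F [ 0.9 -0.6  3.4] T [-0.12 -0.15 -0.  ] 15.231856450082388 7.5833
```

View pics/s5c.png

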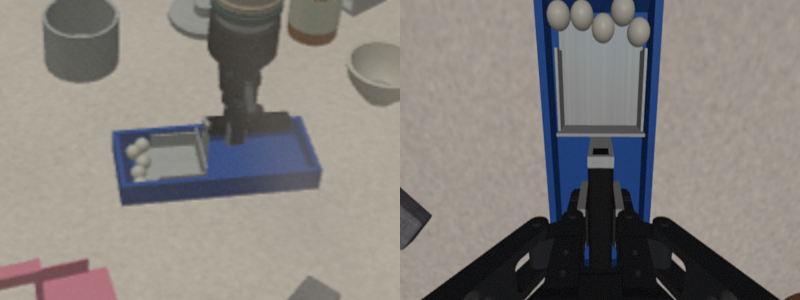

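>>> step_arm(linear=[[0,-1,1],[0,-2,2],[0,-3,3],[0,-3,3]], yaw=[0,0,0,0], gripper=[-1,-1,-1,-1])

```text
clock: 8.02
eef_pos: [494.8, -250.3, 72.2]
tool_rot: [3.135, -0.0, 1.067]
force: [1.3, -1.2, 20.1]
width: 14.9
```

```bash
python3 v.py 6
```

```text
tray [-16.8  -0.1  72.2] [ 3.135 -0.     1.067] F [ 1.3 -1.2 20.1] T [ 0.03 -0.07 -0.09] 14.852099598303447 8.0167
```

View pics/s6c.png

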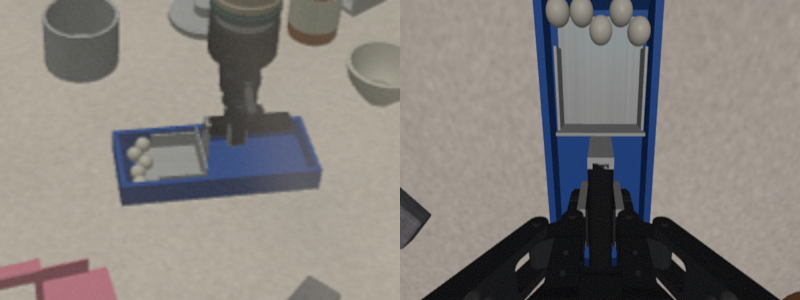

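>>> step_arm(linear=[[0,0,1],[0,0,2],[0,0,2],[0,0,2]], yaw=[0,0,0,0], gripper=[-1,-1,-1,-1])

```text
clock: 8.45
eef_pos: [496.1, -251.1, 71.0]
tool_rot: [3.132, -0.0, 1.067]
force: [3.2, -2.3, 22.5]
width: 15.3
```

```bash
python3 v.py 7
```

```text
tray [-18.3  -0.   71. ] [ 3.132 -0.     1.067] F [ 3.2 -2.3 22.5] T [-0.13 -0.27 -0.03] 15.260949684125224 8.45
```

View pics/w7.png

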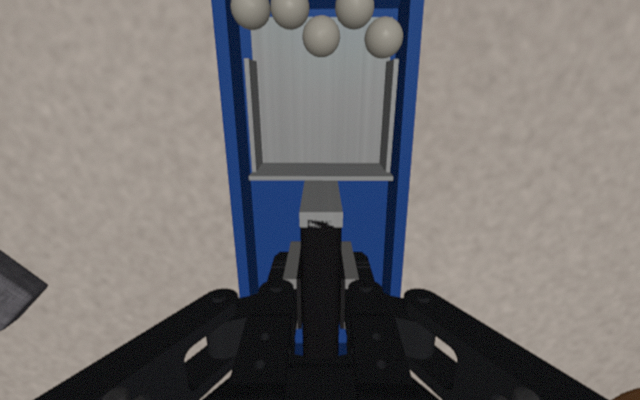

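>>> step_arm(linear=[[0,-1,1],[0,-1,2],[0,-1,3],[0,-1,3],[0,-1,3]], yaw=[0,0,0,0,0], gripper=[-1,-1,-1,-1,-1])

```text
clock: 8.97
eef_pos: [497.7, -251.9, 69.1]
tool_rot: [3.125, -0.001, 1.067]
force: [6.1, -3.5, 26.7]
width: 14.8
```

```bash
python3 v.py 8
```

```text
tray [-20.2  -0.1  69.1] [ 3.125e+00 -1.000e-03  1.067e+00] F [ 6.1 -3.5 26.7] T [-0.32 -0.83 -0.07] 14.778154806975483 8.9667
```

View pics/w8.png

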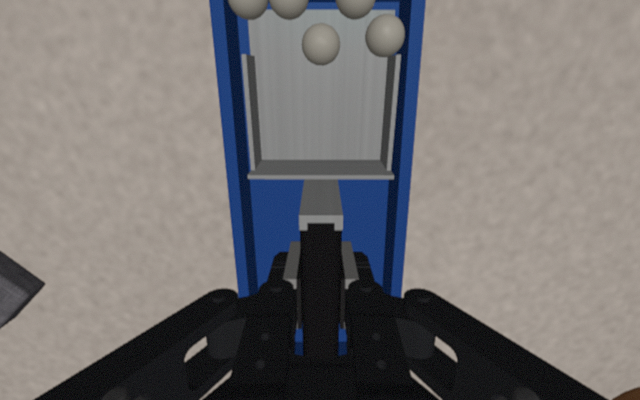

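Three balls (row ~5) are still ahead of the lip, and the scoop is already tilted. I'll let it drop flat, regrip, and push harder into the ramp.

>>> step_arm(linear=[[0,0,-3],[0,-2,-4],[0,-4,-4],[0,-4,-4],[0,-4,-4],[0,-4,-4]], yaw=[0,0,0,0,0,0], gripper=[-0.2,-0.2,-0.2,-0.2,-0.2,-0.2])

```text
clock: 9.57
eef_pos: [486.8, -246.0, 68.1]
tool_rot: [-3.14, 0.0, 1.068]
force: [-0.3, 0.2, 1.1]
width: 33.8
```

```bash
python3 v.py 9; python3 look.py 9b | grep handle
```

```text
tray [-7.7 -0.  68.1] [-3.14   0.     1.068] F [-0.3  0.2  1.1] T [-0.07  0.    0.05] 33.79907202995575 9.5667
handle tray 4867 [-18.7  -0.9] [78.3 37.4] 89.99920654296875 77.53584604582936
```

View pics/w9.png

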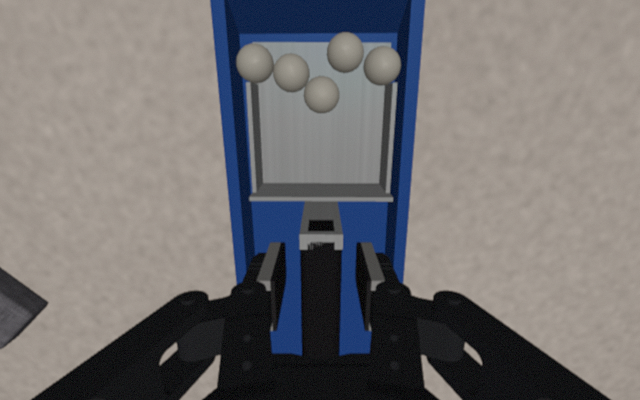

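View pics/s9c.png

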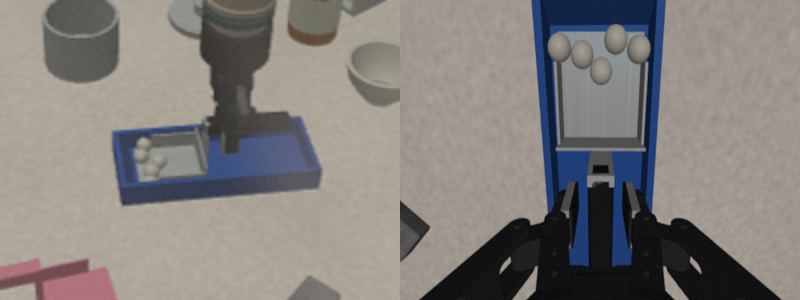

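All five balls are now on the pan (rows 50–95, lip at row ~42). I'll regrip a bit further back and tilt again, easing the TCP back as it tips.

>>> step_arm(linear=[[0,5,-3],[0,12,-5],[0,16,-5],[0,16,-5],[0,16,-5]], yaw=[0,0,0,0,0], gripper=[-0.2,-0.2,-0.2,-0.2,-0.2])

```text
clock: 10.13
eef_pos: [501.9, -254.2, 73.8]
tool_rot: [3.141, -0.0, 1.068]
force: [-0.5, 0.7, -0.4]
width: 34.0
```

>>> step_arm(linear=[[0,0,0],[0,0,0],[0,0,0],[0,0,0],[0,0,0]], yaw=[0,0,0,0,0], gripper=[-1,-1,-1,-1,-1])

```text
clock: 10.55
eef_pos: [501.2, -253.9, 73.8]
tool_rot: [-3.141, -0.0, 1.068]
force: [-0.4, -0.1, 1.6]
width: 14.9
```

```bash
python3 v.py 10
```

```text
tray [-24.2  -0.1  73.8] [-3.141 -0.     1.068] F [-0.4 -0.1  1.6] T [ 0.11  0.12 -0.12] 14.902848830728871 10.55
```

View pics/w10.png

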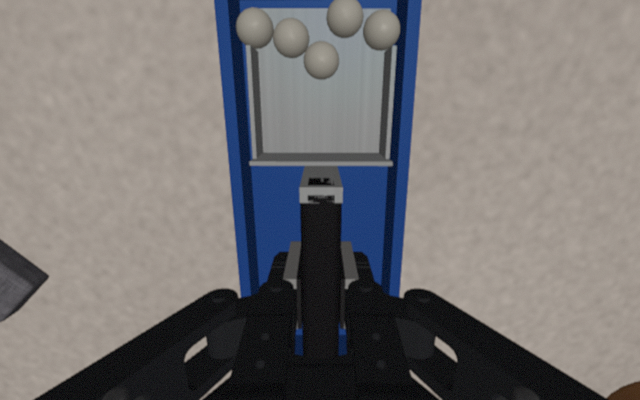

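>>> step_arm(linear=[[0,-2,0],[0,-4,0],[0,-5,0],[0,-5,0]], yaw=[0,0,0,0], gripper=[-1,-1,-1,-1])

```text
clock: 10.98
eef_pos: [497.2, -251.7, 73.9]
tool_rot: [3.141, 0.0, 1.068]
force: [1.2, -0.8, 0.2]
width: 14.9
```

```bash
python3 v.py 11
python3 - <<'E'
from h import *
d=cams.get_image('wrist');P=cloud(d)
for u in (275,300,350):
    for v in range(0,40,3): print(u,v,totray(P[v,u]).round(1),d['frame'][v,u])
E
```

```text
tray [-19.6  -0.   73.9] [3.141 0.    1.068] F [ 1.2 -0.8  0.2] T [-0.14 -0.15 -0.03] 14.87442491854622 10.9833
275 0 [102.5  21.4  10.5] [16 35 71]
275 3 [101.2  21.4  10.5] [19 40 72]
275 6 [100.6  21.9   7.4] [18 33 70]
275 9 [99.  21.8  8.4] [141 147 149]
275 12 [97.4 21.7  9.8] [141 146 147]
275 15 [96.3 21.9  8.3] [141 147 148]
275 18 [94.8 21.9  9.2] [141 146 147]
275 21 [93.1 21.7 10.9] [140 147 148]
275 24 [92.2 22.1  8.4] [139 144 145]
275 27 [88.3 20.5 21.3] [124 123 118]
275 30 [86.8 20.4 22.4] [121 118 110]
275 33 [85.4 20.4 23.1] [121 118 109]
275 36 [84.2 20.5 22.5] [121 119 110]
275 39 [83.  20.6 22.4] [116 111 104]
300 0 [102.5   8.9  10.4] [16 35 72]
300 3 [101.1   8.9  10.7] [17 37 72]
300 6 [100.4   9.1   8.1] [12 30 69]
300 9 [99.   9.1  8.3] [142 148 152]
300 12 [97.7  9.2  8.4] [142 148 153]
300 15 [96.2  9.2  8.7] [142 149 154]
300 18 [95.1  9.3  7.5] [143 150 154]
300 21 [91.1  8.6 20.1] [128 130 125]
300 24 [89.2  8.4 23.5] [136 133 123]
300 27 [87.9  8.4 23.6] [142 139 129]
300 30 [86.3  8.4 25. ] [144 141 130]
300 33 [85.   8.4 25.5] [144 141 130]
300 36 [83.7  8.4 25.5] [141 136 127]
300 39 [82.6  8.5 24.3] [138 134 126]
350 0 [ 98.8 -14.8  24.5] [146 143 132]
350 3 [ 97.3 -14.7  25.5] [152 148 138]
350 6 [ 96.1 -14.7  25.7] [152 148 139]
350 9 [ 94.7 -14.7  26.4] [153 148 140]
350 12 [ 93.5 -14.8  26.4] [153 149 139]
350 15 [ 92.4 -14.9  25.6] [150 146 136]
350 18 [ 91.3 -14.9  25.2] [145 143 132]
350 21 [ 90.  -14.9  25.2] [140 136 127]
350 24 [ 89.  -15.1  23.9] [132 128 117]
350 27 [ 87.6 -15.1  24.6] [124 120 111]
350 30 [ 86.7 -15.2  22.9] [108 105  96]
350 33 [ 85.9 -15.5  20.3] [91 88 81]
350 36 [ 85.1 -15.8  16.8] [101 105 107]
350 39 [ 85.1 -16.5   8.5] [139 148 153]
```

View pics/s11c.png

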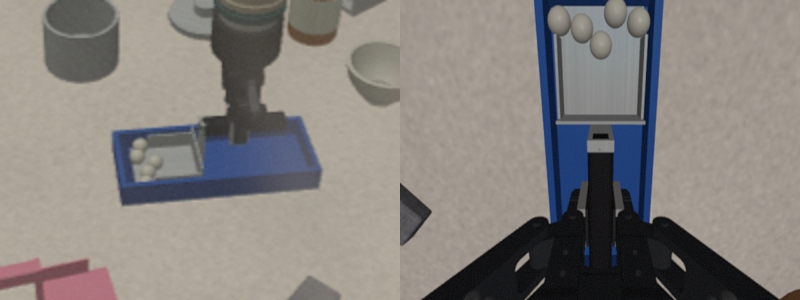

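>>> step_arm(linear=[[0,0,1.5],[0,0.5,3],[0,1,4.5],[0,1.5,6],[0,2,7],[0,2,8],[0,2,8],[0,2,8]], yaw=[0,0,0,0,0,0,0,0], gripper=[-1,-1,-1,-1,-1,-1,-1,-1])

```text
clock: 11.8
eef_pos: [502.4, -254.6, 68.3]
tool_rot: [3.133, -0.0, 1.068]
force: [3.3, -1.9, 15.7]
width: 15.1
```

```bash
python3 v.py 12
```

```text
tray [-25.5   0.   68.3] [ 3.133 -0.     1.068] F [ 3.3 -1.9 15.7] T [-0.2  -0.34 -0.05] 15.119598592954501 11.8
```

View pics/s12c.png

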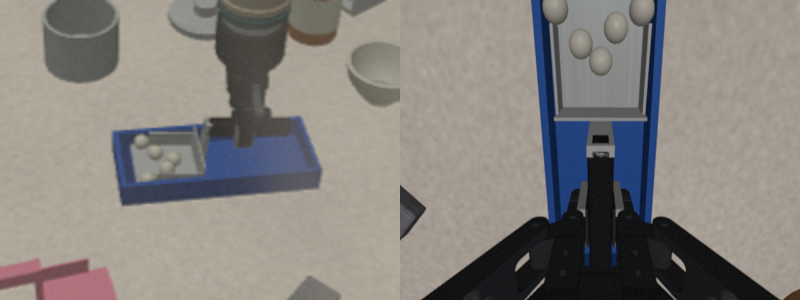

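Three balls rolled back (cols 580–615); two sit at the corners outside the side walls. I'll unload and nudge sideways so that the tray walls push those inwards.

>>> step_arm(linear=[[0,-2,-4],[0,-4,-6],[2,-4,-6],[4,-4,-6],[5.5,-4,-6],[5.5,-4,-6],[3,-4,-6],[0,-4,-6]], yaw=[0,0,0,0,0,0,0,0], gripper=[-1,-1,-1,-1,-1,-1,-1,-1])

```text
clock: 12.57
eef_pos: [497.5, -250.2, 71.9]
tool_rot: [3.138, -0.002, 1.068]
force: [7.0, 1.0, 1.4]
width: 15.1
```

```bash
python3 v.py 13
```

```text
tray [-19.1  -1.5  71.9] [ 3.138e+00 -2.000e-03  1.068e+00] F [7.  1.  1.4] T [ 0.25 -1.35 -0.32] 15.102300347049514 12.5667
```

View pics/s13c.png

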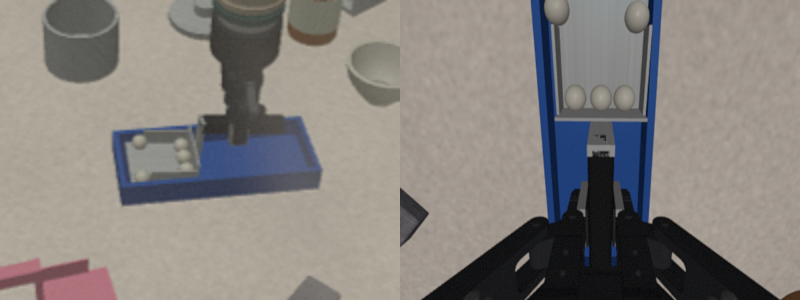

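>>> step_arm(linear=[[-3,0,-1],[-6,0,-1],[-8,0,-1],[-8,0,-1],[-8,0,-1],[-4,0,-1],[0,0,-1],[0,0,-1]], yaw=[0,0,0,0,0,0,0,0], gripper=[-1,-1,-1,-1,-1,-1,-1,-1])

```text
clock: 13.33
eef_pos: [496.3, -251.1, 72.8]
tool_rot: [3.14, 0.001, 1.07]
force: [3.6, -4.3, 0.1]
width: 15.1
```

```bash
python3 v.py 14
```

```text
tray [-18.5  -0.   72.8] [3.14e+00 1.00e-03 1.07e+00] F [ 3.6 -4.3  0.1] T [-0.95 -0.63  0.24] 15.050929494181922 13.3333
```

View pics/s14c.png

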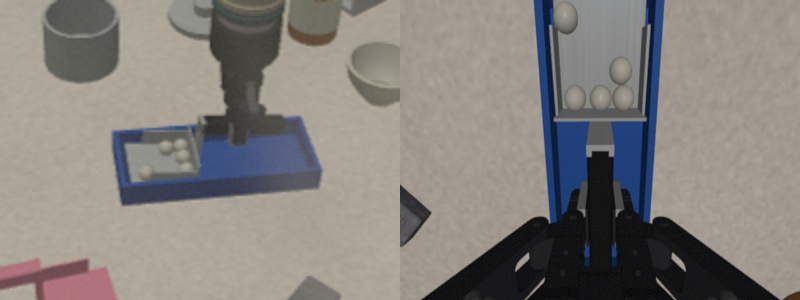

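Four balls are now at the back; one remains at the left. One more nudge should free it.

>>> step_arm(linear=[[3,0,-0.5],[6,0,-0.5],[6,0,-0.5],[6,0,-0.5],[2,0,-0.5],[0,0,-0.5],[0,0,-0.5]], yaw=[0,0,0,0,0,0,0], gripper=[-1,-1,-1,-1,-1,-1,-1])

```text
clock: 14.02
eef_pos: [496.3, -250.4, 73.3]
tool_rot: [3.14, -0.001, 1.067]
force: [4.6, -2.3, 0.7]
width: 14.8
```

```bash
python3 v.py 15
```

```text
tray [-18.2  -0.7  73.3] [ 3.140e+00 -1.000e-03  1.067e+00] F [ 4.6 -2.3  0.7] T [-0.28 -1.01 -0.09] 14.832795117713234 14.0167
```

View pics/s15c.png

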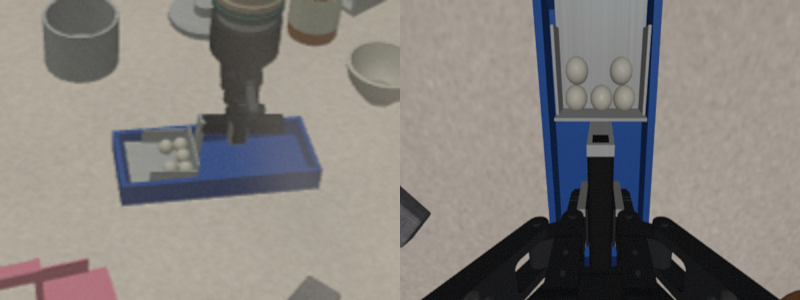

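All five balls rest against the back wall on the tilted pan. Lifting straight up.

>>> step_arm(linear=[[0,2,-4],[0,2,-12],[0,2,-24],[0,2,-38],[0,2,-52],[0,2,-66],[0,2,-75],[0,2,-80]], yaw=[0,0,0,0,0,0,0,0], gripper=[-1,-1,-1,-1,-1,-1,-1,-1])

```text
clock: 14.78
eef_pos: [496.9, -251.6, 154.9]
tool_rot: [3.141, -0.0, 1.068]
force: [0.7, -0.1, -1.7]
width: 14.7
```

```bash
python3 v.py 16
python3 - <<'E'
from h import *
d=cams.get_image('wrist');P=cloud(d)
for u,vs in ((320,range(0,150,12)),):
    for v in vs: print(u,v,totray(P[v,u]).round(1),d['frame'][v,u])
J=np.array([462.7,17]); print(totray([462.7,17,0]))
go(np.append(J-ex*(117+115),155))
E
```

```text
tray [-19.3   0.  154.9] [ 3.141 -0.     1.068] F [ 0.7 -0.1 -1.7] T [-0.05 -0.12 -0.01] 14.74987195629074 14.7833
320 0 [100.1  -1.1 100.4] [128 133 133]
320 12 [95.2 -1.1 99.7] [128 133 133]
320 24 [90.1 -1.  99.5] [129 132 132]
320 36 [85.1 -1.  98.4] [126 129 127]
320 48 [79.8 -1.  97.3] [126 128 127]
320 60 [74.1 -1.  99.2] [124 124 124]
320 72 [68.5 -1.  98.6] [124 125 124]
320 84 [62.9 -1.  96.4] [123 123 123]
320 96 [57.  -1.  94.3] [122 123 123]
320 108 [50.9 -1.  95.1] [122 121 120]
320 120 [ 45.7  -1.  112.1] [135 132 123]
320 132 [ 40.   -0.9 111.9] [147 143 135]
320 144 [ 33.9  -0.9 110.1] [109 106  99]
[ 139.69658152 -219.13613374    0.        ]
pos [ 496.8 -251.4  153.4] rot [-3.141 -0.     1.068] clk 14.93 -> lin [219.2  72.8  -1.6] dyaw None q [ 0.32  0.64  0.15  1.88 -0.15  0.63  1.63] w 15.34452813407299 F [ 0.1 -0.  -2.9]
```

View pics/s16c.png

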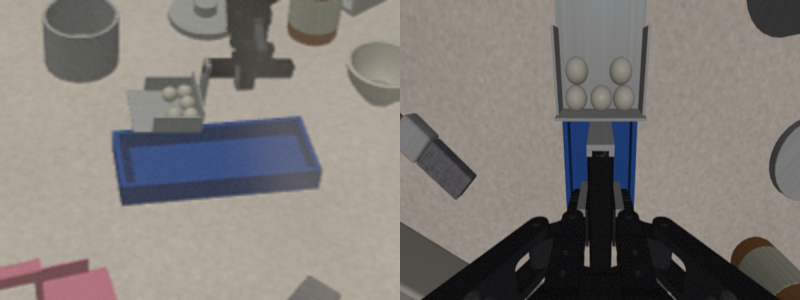

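Carrying the five balls sideways to the run-up position in front of the jar.

>>> step_arm(linear=[[2.5,1,0],[9,3,0],[20,7,0],[34,11,0],[51,17,0],[69,23,0],[89,30,0],[109,36,0]], yaw=[0,0,0,0,0,0,0,0], gripper=[-1,-1,-1,-1,-1,-1,-1,-1])

```text
clock: 15.6
eef_pos: [583.0, -171.0, 152.9]
tool_rot: [-3.141, -0.001, 1.069]
force: [0.9, -0.6, -1.6]
width: 15.0
```

>>> step_arm(linear=[[20,6,0],[40,13,1],[58,19,2],[75,25,3],[89,29,3],[100,33,3],[107,36,3],[109,37,3]], yaw=[0,0,0,0,0,0,0,0], gripper=[-1,-1,-1,-1,-1,-1,-1,-1])

```text
clock: 16.27
eef_pos: [667.4, -93.4, 149.9]
tool_rot: [-3.141, -0.001, 1.071]
force: [-0.8, -0.2, -2.0]
width: 15.0
```

```bash
cat > jar.py <<'E'
from h import *
import sys
t=sys.argv[1]
s=ctrl.read_state(); p=s['eef_pos']; print(np.round(p,1),np.round(s['tool_rot'],3),s['clock'])
d=save('wrist','w%s.png'%t); e=save('side','s%s.png'%t)
a=e['frame'][100:280,180:420]
cv2.imwrite('pics/j%s.png'%t,cv2.hconcat([cv2.resize(a,(400,300)),cv2.resize(d['frame'],(400,300))])[...,::-1])
from scipy.optimize import least_squares
for dd in (d,e):
    P=cloud(dd); jb=(abs(P[...,0]-462)<56)&(abs(P[...,1]-17)<56)&(P[...,2]>70)&(P[...,2]<79)
    j=P[jb]
    if len(j)>30:
        r=least_squares(lambda q:np.hypot(j[:,0]-q[0],j[:,1]-q[1])-47.5,[462,17],loss='soft_l1'); print('jar',len(j),r.x.round(1))
J=np.array([462.7,17]); q=(p[:2]-J); print('TCP rel jar along,lat',(q@ex).round(1),(q@ey).round(1),' lip along',(q@ex+117).round(1))
E
python3 jar.py 17
```

```text
[667.4 -93.4 149.9] [-3.141e+00 -1.000e-03  1.071e+00] 16.2667
jar 243 [462.3  17.9]
TCP rel jar along,lat -232.5 -1.5  lip along -115.5
```

View pics/j17.png

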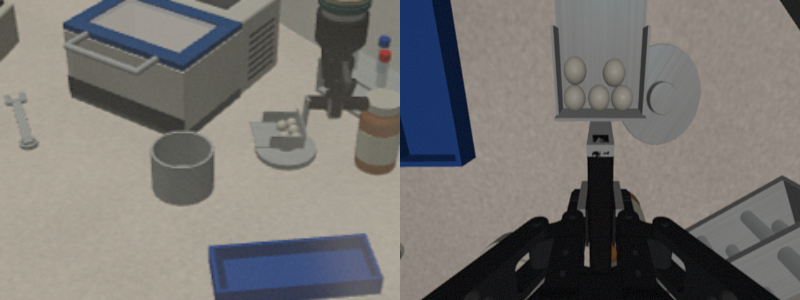

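>>> step_arm(linear=[[-1,-8,0],[-1,-27,0],[-1,-57,0],[-1,-95,0],[-1,-134,0],[-1,-96,0],[-1,-96,0],[-1,-96,0]], yaw=[0,0,0,0,0,0,0,0], gripper=[-1,-1,-1,-1,-1,-1,-1,-1])

```text
clock: 17.03
eef_pos: [580.7, -52.1, 150.6]
tool_rot: [3.14, 0.001, 1.065]
force: [1.3, -0.1, 0.0]
width: 15.0
```

```bash
python3 jar.py 18
```

```text
[580.7 -52.1 150.6] [3.140e+00 1.000e-03 1.065e+00] 17.0333
jar 439 [462.2  19.4]
jar 195 [462.8  17.8]
TCP rel jar along,lat -136.7 3.9  lip along -19.7
```

View pics/j18.png

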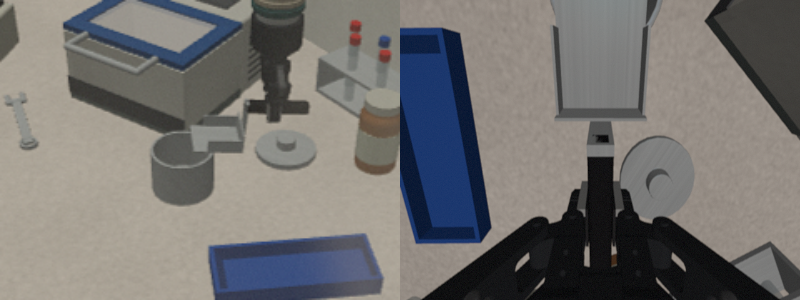

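Run:
```python
from h import *
d=save('scene','sc18.png')
cv2.imwrite('pics/sc18c.png',cv2.resize(d['frame'][140:260,260:420],None,fx=5,fy=5,interpolation=cv2.INTER_CUBIC)[...,::-1])
go(tray(-80,0,165),1.068)
```

```text
pos [582.4 -50.8 151.3] rot [ 3.140e+00 -1.000e-03  1.067e+00] clk 17.18 -> lin [-216.9   82.7  -13.8] dyaw -0.0007948703222380171 q [-0.08  0.68  0.18  1.81 -0.18  0.67  1.28] w 14.958856676080119 F [ 1.  -0.  -0.9]
```

View pics/sc18c.png

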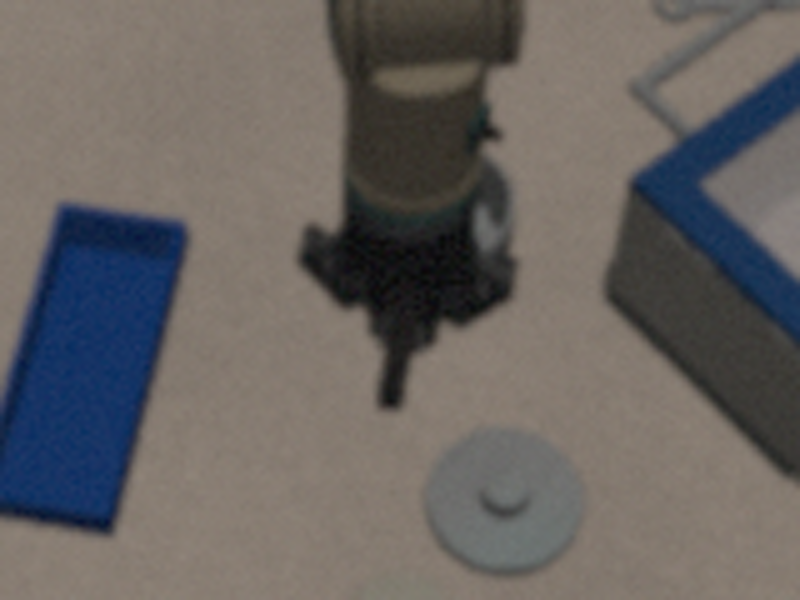

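The jar is hidden by the arm and no balls show on the bench. I'll lift, move back over the tray, then look.

>>> step_arm(linear=[[0,0,-8],[-10,8,-14],[-38,16,-14],[-72,28,-14],[-108,40,-14],[-144,54,-14],[-178,66,-14],[-202,76,-14]], yaw=[0,0,0,0,0,0,0,0], gripper=[-1,-1,-1,-1,-1,-1,-1,-1])

```text
clock: 17.85
eef_pos: [549.4, -270.1, 165.6]
tool_rot: [3.139, 0.003, 1.064]
force: [-0.5, -0.2, -1.2]
width: 14.9
```

>>> step_arm(linear=[[-10,5,0],[-15,7,0],[-15,7,0],[-15,7,0]], yaw=[0,0,0,0], gripper=[-1,-1,-1,-1])

```text
clock: 18.18
eef_pos: [550.3, -278.9, 164.4]
tool_rot: [-3.141, -0.002, 1.07]
force: [-0.2, 0.3, -0.6]
width: 15.1
```

Run:
```python
from h import *
d=save('scene','sc19.png')
cv2.imwrite('pics/sc19c.png',cv2.resize(d['frame'][150:250,240:400],None,fx=5,fy=5,interpolation=cv2.INTER_CUBIC)[...,::-1])
save('wrist','w19.png')
go(tray(-80,0,100),1.068)
```

```text
pos [ 550.5 -278.   164.3] rot [-3.141e+00 -2.000e-03  1.071e+00] clk 18.28 -> lin [-2.6  1.1 64.3] dyaw 0.0031269263837423455 q [ 0.33  0.69  0.16  1.7  -0.15  0.76  1.63] w 15.189866638479465 F [ 0.4  0.3 -1.3]
```

View pics/sc19c.png

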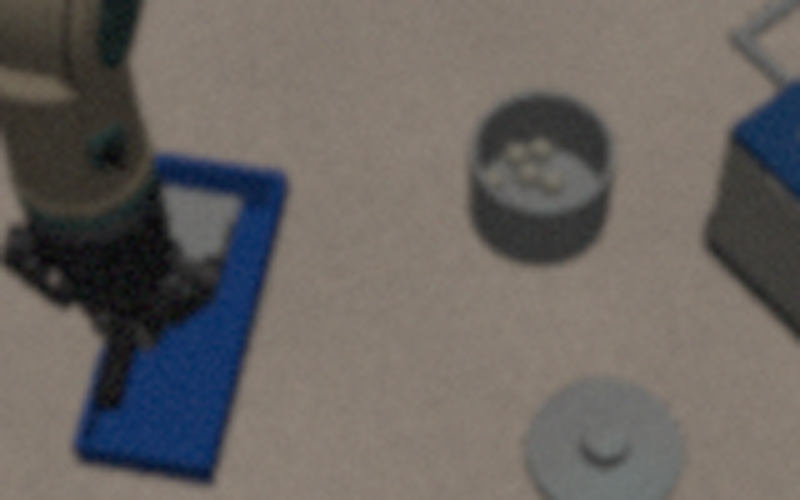

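View pics/w19.png

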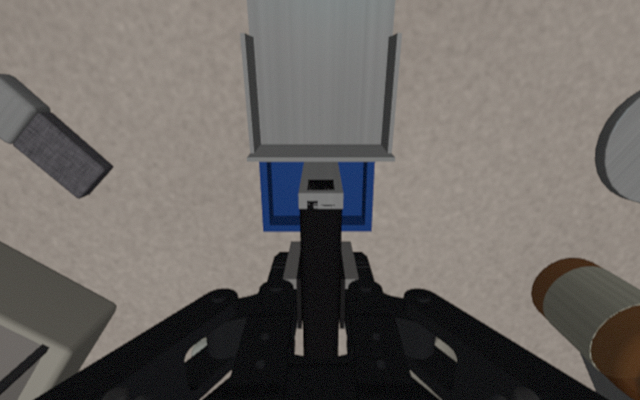

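All five balls show inside the upright jar (pixels 480–570, 140–195 in the crop), and the pan is empty. Lowering the scoop into the tray.

>>> step_arm(linear=[[-2.5,1,15],[-2.5,1,35],[-2.5,1,55],[-2.5,1,68],[-2.5,1,78],[-2.5,1,86],[-2.5,1,91],[-2.5,1,92]], yaw=[0.003,0.003,0.003,0.003,0.003,0.003,0.003,0.003], gripper=[-1,-1,-1,-1,-1,-1,-1,-1])

```text
clock: 18.95
eef_pos: [549.3, -282.9, 71.7]
tool_rot: [-3.141, -0.0, 1.065]
force: [0.4, -0.7, -1.2]
width: 14.8
```

```bash
python3 v.py 20
```

```text
tray [-80.2   2.3  71.7] [-3.141 -0.     1.065] F [ 0.4 -0.7 -1.2] T [-0.05 -0.03 -0.02] 14.813022064028655 18.95
```

View pics/s20c.png

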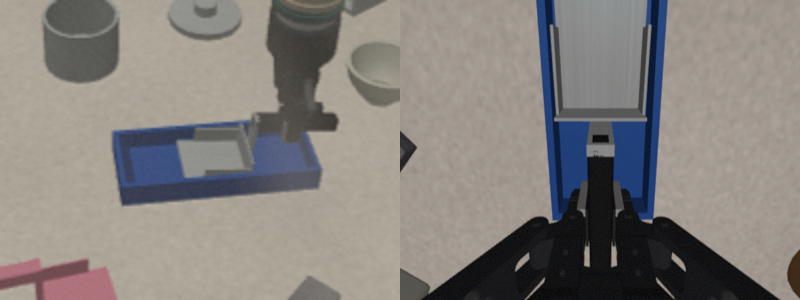

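>>> step_arm(linear=[[2,0,2],[2,0,3],[2,0,3],[2,0,3],[2,0,3],[2,0,3],[2,0,3],[2,0,3]], yaw=[0,0,0,0,0,0,0,0], gripper=[-1,-1,-1,1,1,1,1,1])

```text
clock: 19.72
eef_pos: [550.4, -281.5, 69.4]
tool_rot: [3.141, 0.0, 1.065]
force: [-0.8, -0.0, -0.6]
width: 74.8
```

>>> step_arm(linear=[[0,0,-10],[0,0,-35],[0,0,-70],[0,0,-110],[0,0,-150],[0,0,-175],[0,0,-180],[0,0,-180]], yaw=[0,0,0,0,0,0,0,0], gripper=[1,1,1,1,1,1,1,1])

```text
clock: 20.38
eef_pos: [551.4, -282.1, 252.4]
tool_rot: [3.136, -0.0, 1.065]
force: [0.6, 0.1, -0.3]
width: 85.8
```

```bash
python3 v.py 21; python3 look.py 21b
python3 - <<'E'
from h import *
P=cloud(cams.get_image('wrist')); s=cams.regions_of('wrist','scoop')
for r in s: 
    q=P[r['pixels']]; t=np.array([totray(x) for x in q]); f=t[t[:,2]<14]; print(r['conf'],f.min(0),f.max(0),np.median(f,0))
E
```

```text
tray [-81.7   0.6 252.4] [ 3.136 -0.     1.065] F [ 0.6  0.1 -0.3] T [ 0.04 -0.01  0.01] 85.75899625951739 20.3833
pos [ 549.4 -280.8  247.9] rot [-3.139  0.     1.065] clk 20.53 -> lin [  1.5  54.2 173.7] dyaw -0.004948456075936081 q [ 0.31  0.6   0.18  1.62 -0.13  0.94  1.61] w 85.22188675177833 F [ 0.3 -0.5 -0.8]
handle tray 1674 [-79.9  -0.8] [99.1 15.7] 0.0024305067490786314 77.44557329532734
rim tray 2687 [-13.1  -0.3] [194.4  90.8] 0.16791720688343048 30.51097652055239 [-110.  -46.   24.] [84. 45. 33.]
0.63 [-162.25663134  -38.67958527    0.20914077] [45.97347044 36.10439044 13.86208363] [10.6131159  -1.50068885  8.64270941]
```

View pics/s21c.png

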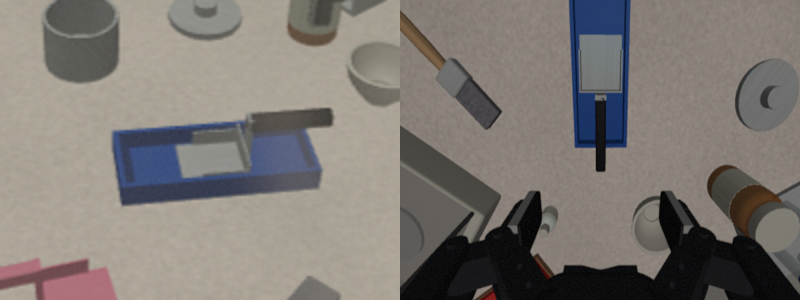

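Scoop is flat and centred (tray x ≈ +8, y ≈ −1 mm). Now I'll measure the lid bar.

```bash
cat > bar.py <<'E'
from h import *
import sys
from scipy.optimize import least_squares
for c in sys.argv[1:]:
    d=cams.get_image(c);P=cloud(d);hsv=cv2.cvtColor(d['frame'],cv2.COLOR_RGB2HSV)
    b=(hsv[...,0]>100)&(hsv[...,0]<130)&(hsv[...,1]>130)&(P[...,2]>145)&(P[...,2]<165)&(P[...,0]>400)&(P[...,0]<900)&(P[...,1]>60)&(P[...,1]<520)
    b=cv2.morphologyEx(b.astype(np.uint8),cv2.MORPH_OPEN,np.ones((2,2)))
    n,l,st,ce=cv2.connectedComponentsWithStats(b); k=1+np.argmax(st[1:,4]); q=P[l==k]
    r=cv2.minAreaRect(q[:,:2].astype(np.float32)); print(c,'lid',r,np.round(cv2.boxPoints(r),1).tolist(),np.median(q[:,2]))
    bp=cv2.boxPoints(r); cen=np.array(r[0])
    # bar: near z 140-158, not blue, ahead of front
    a=np.deg2rad(21.5); mx=np.array([np.cos(a),np.sin(a)]); my=np.array([-mx[1],mx[0]])
    D=P[...,:2]-cen; X=D@mx; Y=D@my
    m=(X<-110)&(X>-175)&(abs(Y)<100)&(P[...,2]>132)&(P[...,2]<162)
    x,y,z=X[m],Y[m],P[...,2][m]; print('n',m.sum(),'lidx',np.percentile(((q[:,:2]-cen)@mx),[1,99]))
    core=abs(y)<60
    if core.sum()>10:
        fit=np.polyfit(y[core],x[core],1); print('bar X',np.median(x[core]),'slope',fit,'z',np.percentile(z[core],[10,50,90]),'Y',y.min(),y.max(), 'mid world',cen+mx*np.median(x[core]))
    cv2.imwrite('pics/bar_%s.png'%c,cv2.resize(d['frame'],(800,500))[...,::-1])
E
python3 bar.py scene side
```

```text
scene lid ((nan, nan), (0.0, 0.0), 0.0) [[nan, nan], [nan, nan], [nan, nan], [nan, nan]] nan
n 0 lidx [nan nan]
side lid ((619.8689575195312, 347.4799499511719), (15.726125717163086, 3.1054601669311523), 58.665287017822266) [[614.5, 341.6000061035156], [617.0999755859375, 340.0], [625.2999877929688, 353.3999938964844], [622.5999755859375, 355.0]] 156.33207082717428
n 840 lidx [-5.26419364  7.01943223]
bar X -153.72192780645196 slope [ 3.93211908e-02 -1.47586624e+02] z [138.90147381 153.16610687 156.27967789] Y -99.84810667554373 79.83297417588649 mid world [476.8433753  291.14067484]
```

```bash
sed -i 's/MORPH_OPEN,np.ones((2,2))/MORPH_CLOSE,np.ones((3,3))/; s/q=P\[l==k\]/q=P[(l==k)\&~np.isnan(P[...,0])\&(P[...,2]>145)\&(P[...,2]<165)]/' bar.py; python3 bar.py scene side
```

```text
scene lid ((569.9650268554688, 267.56243896484375), (175.66183471679688, 260.5608215332031), 21.33794593811035) [[440.70001220703125, 357.0], [535.5999755859375, 114.30000305175781], [699.2000122070312, 178.1999969482422], [604.4000244140625, 420.8999938964844]] 154.6647738006145
n 198 lidx [-84.96634822  86.89234385]
bar X -139.61902235514333 slope [ 1.87522116e-02 -1.40058673e+02] z [148.93983764 152.86135963 156.83322398] Y -79.59702640107915 84.00778367935455 mid world [440.06103563 216.391896  ]
side lid ((547.1761474609375, 334.8678894042969), (175.99313354492188, 129.66744995117188), 22.10272216796875) [[441.29998779296875, 361.79998779296875], [490.0, 241.6999969482422], [653.0999755859375, 307.8999938964844], [604.2999877929688, 428.0]] 155.47700425788622
n 171 lidx [-83.15305608  86.3349613 ]
bar X -144.89301952577713 slope [   0.24613789 -136.16445361] z [147.63041657 152.91541802 155.9678458 ] Y -99.21722608574593 13.140805197608973 mid world [412.36513662 281.76442   ]
```

View pics/bar_scene.png

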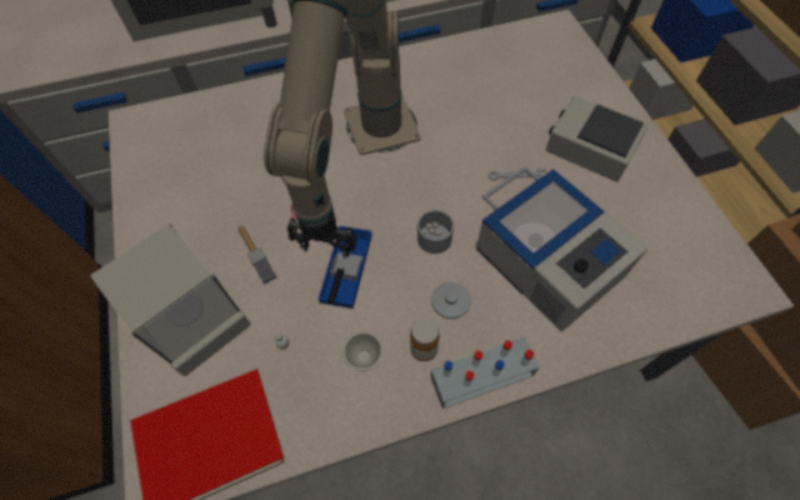

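```bash
python3 -c "
from h import *
go([440,217,250],0.373)"
```

```text
pos [ 550.  -281.3  248.3] rot [-3.14   0.     1.065] clk 20.83 -> lin [ 382.6 -337.7   -1.2] dyaw 0.6919078008508117 q [ 0.31  0.6   0.18  1.62 -0.13  0.94  1.61] w 85.01567424799295 F [-0.3  0.3 -1. ]
```

>>> step_arm(linear=[[383,-338,-1],[383,-338,-1],[383,-338,-1],[383,-338,-1],[383,-338,-1],[383,-338,-1],[383,-338,-1],[383,-338,-1]], yaw=[0.69,0.69,0.69,0.69,0.69,0.69,0.69,0.69], gripper=[1,1,1,1,1,1,-0.1,-0.1])

```text
clock: 21.5
eef_pos: [477.7, 45.9, 249.8]
tool_rot: [3.141, 0.0, 0.375]
force: [0.1, -0.4, 0.4]
width: 63.6
```

```bash
python3 -c "
from h import *
go([440,217,250],0.373)"
```

```text
pos [477.7  45.9 249.8] rot [3.141 0.    0.375] clk 21.5 -> lin [  27.5 -173.    -0.2] dyaw 0.0017151348883956974 q [-0.43  0.42  0.39  1.99 -0.23  0.77  0.46] w 63.630934776256005 F [ 0.1 -0.4  0.4]
```

>>> step_arm(linear=[[27,-173,0],[27,-173,0],[27,-173,0],[27,-173,0],[27,-173,0],[27,-173,0],[27,-173,0],[27,-173,0]], yaw=[0,0,0,0,0,0,0,0], gripper=[-0.1,-0.1,-0.1,-0.1,-0.1,-0.1,-0.1,-0.1])

```text
clock: 22.17
eef_pos: [440.6, 213.2, 249.9]
tool_rot: [3.141, 0.0, 0.373]
force: [-0.2, -0.2, -0.3]
width: 37.9
```

Run:
```python
from h import *
d=save('wrist','w22.png');P=cloud(d)
go([440,217,200],0.373)
a=np.deg2rad(21.34); mx=np.array([np.cos(a),np.sin(a)]); my=np.array([-mx[1],mx[0]]); cen=np.array([570,267.5])
D=P[...,:2]-cen; X=D@mx; Y=D@my
m=(X<-120)&(X>-165)&(abs(Y)<55)&(P[...,2]>138)&(P[...,2]<160)
print(m.sum(),'X',np.percentile(X[m],[2,50,98]),np.polyfit(Y[m],X[m],1),np.percentile(P[...,2][m],[5,50,95]))
```

```text
pos [440.8 212.9 249.9] rot [3.141 0.    0.372] clk 22.22 -> lin [ 0.8 -4.1 49.9] dyaw -0.001062515851296908 q [-0.78  0.43  0.38  1.97 -0.22  0.78  0.1 ] w 38.59994413354533 F [-0.5 -0.4 -1.3]
2542 X [-145.69933125 -139.8585164  -133.87792601] [ 7.37576953e-03 -1.39815074e+02] [149.4317969  153.69891235 155.26242335]
```

View pics/w22.png

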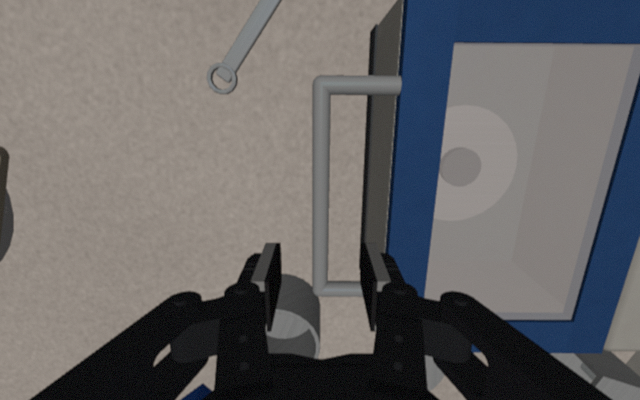

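Bar at col 321 (rows 80–290) is centred between the half-open fingers. I'll descend and close.

>>> step_arm(linear=[[0.5,-4,25],[0.5,-4,50],[0.5,-4,70],[0.5,-4,85],[0.5,-4,93],[0.5,-4,96],[0.5,-4,96],[0.5,-4,96]], yaw=[0,0,0,0,0,0,0,0], gripper=[-0.1,-0.1,-0.1,-0.1,-0.1,-0.1,-0.1,-0.1])

```text
clock: 22.88
eef_pos: [439.9, 218.4, 154.6]
tool_rot: [-3.142, -0.001, 0.374]
force: [0.1, -0.2, -0.2]
width: 38.4
```

>>> step_arm(linear=[[0,0,0],[0,0,0],[0,0,0],[0,0,0],[0,0,0],[0,0,0]], yaw=[0,0,0,0,0,0], gripper=[-1,-1,-1,-1,-1,-1])

```text
clock: 23.38
eef_pos: [438.5, 218.5, 154.8]
tool_rot: [-3.141, 0.001, 0.375]
force: [-3.3, -1.0, 6.9]
width: 10.0
```

Run:
```python
from h import *
save('wrist','w23.png')
p0=ctrl.read_state()['eef_pos']; go(p0)
a=.373
for th in (5,10,15,20,25,30,35,40,45,50): 
    t=np.deg2rad(th); print(th,np.round([230*(1-np.cos(t)),-230*np.sin(t)],1))
```

```text
pos [438.5 218.6 154.8] rot [-3.141e+00  1.000e-03  3.750e-01] clk 23.43 -> lin [0. 0. 0.] dyaw None q [-0.72  0.58  0.3   2.06 -0.32  0.55  0.18] w 10.203606841646337 F [-2.3 -2.2  6.4]
5 [  0.9 -20. ]
10 [  3.5 -39.9]
15 [  7.8 -59.5]
20 [ 13.9 -78.7]
25 [ 21.5 -97.2]
30 [  30.8 -115. ]
35 [  41.6 -131.9]
40 [  53.8 -147.8]
45 [  67.4 -162.6]
50 [  82.2 -176.2]
```

View pics/w23.png

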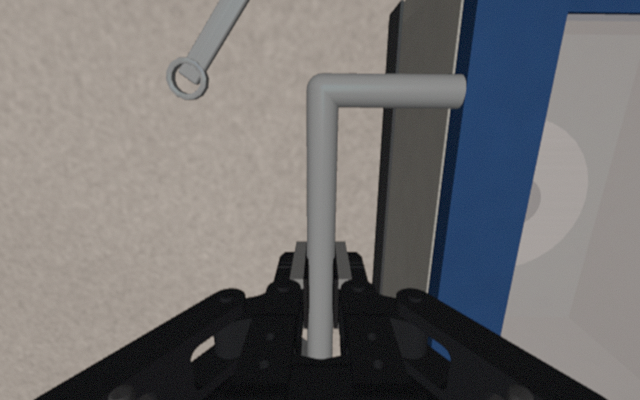

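Bar gripped (width ≈10–12 mm). Raising along the arc.

>>> step_arm(linear=[[0,0,-5],[0.3,0,-12],[1,0,-20],[2,0,-30],[3.5,0,-40],[5.5,0,-50],[7.8,0,-59.5],[7.8,0,-59.5]], yaw=[0,0,0,0,0,0,0,0], gripper=[-1,-1,-1,-1,-1,-1,-1,-1])

```text
clock: 24.1
eef_pos: [445.7, 221.3, 215.2]
tool_rot: [-3.141, 0.001, 0.375]
force: [-4.1, -2.7, -0.6]
width: 9.8
```

Run:
```python
from h import *
save('wrist','w24.png'); go([0,0,0])
```

```text
pos [445.5 221.2 214.5] rot [-3.141e+00  1.000e-03  3.750e-01] clk 24.15 -> lin [-495.3   42.8  215.2] dyaw None q [-0.76  0.49  0.36  1.99 -0.26  0.7   0.13] w 9.82123428633336 F [-4.9 -1.5 -0.8]
```

View pics/w24.png

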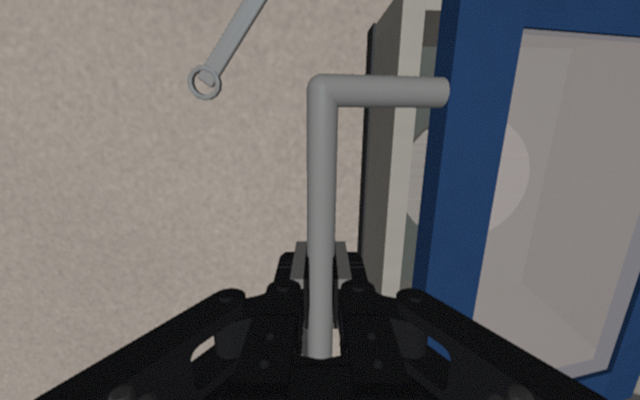

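>>> step_arm(linear=[[3,0,-10],[6,0,-19],[10,0,-29],[14,0,-38],[18,0,-47],[23,0,-55.5],[28,0,-64],[34,0,-72.5]], yaw=[0,0,0,0,0,0,0,0], gripper=[-1,-1,-1,-1,-1,-1,-1,-1])

```text
clock: 24.82
eef_pos: [475.0, 232.5, 285.9]
tool_rot: [3.141, 0.008, 0.375]
force: [-7.4, -4.0, 0.4]
width: 9.9
```

>>> step_arm(linear=[[6,0,-8],[12,0,-16],[19,0,-23.5],[26,0,-31],[33,0,-38],[40.5,0,-44.5],[40.5,0,-44.5],[40.5,0,-44.5]], yaw=[0,0,0,0,0,0,0,0], gripper=[-1,-1,-1,-1,-1,-1,-1,-1])

```text
clock: 25.48
eef_pos: [511.9, 246.6, 332.3]
tool_rot: [-3.141, 0.009, 0.374]
force: [-15.6, -7.1, 15.7]
width: 9.7
```

```bash
cat > lid.py <<'E'
from h import *
p=np.array(ctrl.read_state()['eef_pos']); go([0,0,0])
a=.373; mx=np.array([np.cos(a),np.sin(a)]); H=np.array([570,267.5])+90*mx
h=-(p[:2]-H)@mx; z=p[2]-6-148; print('angle from pose',np.rad2deg(np.arctan2(z,h)),'radius',np.hypot(h,z))
d=save('side','s_lid.png');P=cloud(d);hsv=cv2.cvtColor(d['frame'],cv2.COLOR_RGB2HSV)
X=(P[...,:2]-H)@mx; Y=(P[...,:2]-H)@np.array([-mx[1],mx[0]])
b=(hsv[...,0]>100)&(hsv[...,0]<130)&(hsv[...,1]>120)&(X<10)&(X>-200)&(abs(Y)<135)&(P[...,2]>145)&(P[...,2]<330)
k=np.polyfit(-X[b],P[...,2][b],1); print('lid slope deg',np.rad2deg(np.arctan(k[0])),b.sum())
e=save('scene','sc_lid.png'); w=save('wrist','w_lid.png')
cv2.imwrite('pics/lid.png',cv2.hconcat([cv2.resize(d['frame'],(400,250)),cv2.resize(e['frame'],(400,250))])[...,::-1])
E
python3 lid.py
```

```text
pos [511.9 246.6 332.3] rot [-3.141  0.009  0.374] clk 25.48 -> lin [-563.5   42.6  337.5] dyaw None q [-0.76  0.46  0.41  1.65 -0.2   1.08  0.08] w 9.710577708374514 F [-15.6  -7.1  15.7]
angle from pose 49.60190801396958 radius 234.08557577411636
lid slope deg 49.935578205277004 265
```

View pics/lid.png

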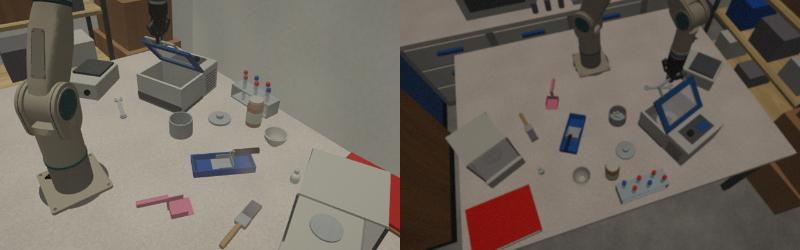

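>>> step_arm(linear=[[-0.7,0,-0.8],[-1.3,0,-1.6],[-1.3,0,-1.6],[-1.3,0,-1.6],[-1.3,0,-1.6],[-1.3,0,-1.6],[-1.3,0,-1.6],[-1.3,0,-1.6]], yaw=[0,0,0,0,0,0,0,0], gripper=[-1,-1,-1,-1,-1,-1,-1,-1])

```text
clock: 26.3
eef_pos: [512.4, 246.8, 333.0]
tool_rot: [3.141, 0.005, 0.374]
force: [-8.2, -4.6, 6.8]
width: 9.9
```

```bash
python3 lid.py
python3 - <<'E'
from h import *
d=save('scene','sc30.png'); a=d['frame'][165:215,250:380]
cv2.imwrite('pics/sc30c.png',cv2.resize(a,None,fx=6,fy=6,interpolation=cv2.INTER_CUBIC)[...,::-1])
go([0,0,0])
E
```

```text
pos [512.4 246.8 333. ] rot [3.141 0.005 0.374] clk 26.3 -> lin [-565.5   42.2  335.9] dyaw None q [-0.77  0.46  0.41  1.65 -0.2   1.08  0.07] w 9.887391760658627 F [-8.2 -4.6  6.8]
angle from pose 49.809505361195015 radius 234.26375958624482
lid slope deg 50.09531730378051 266
pos [512.4 246.8 332.9] rot [3.141 0.005 0.374] clk 26.5 -> lin [-565.4   42.3  335.9] dyaw None q [-0.77  0.46  0.41  1.65 -0.2   1.08  0.07] w 9.488549033834294 F [-7.7 -4.   7.4]
```

View pics/sc30c.png

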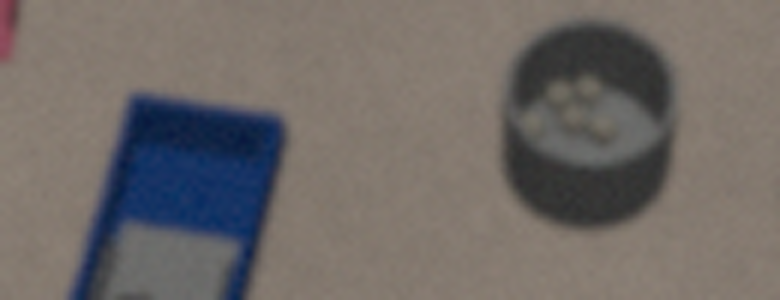

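View pics/w_lid.png

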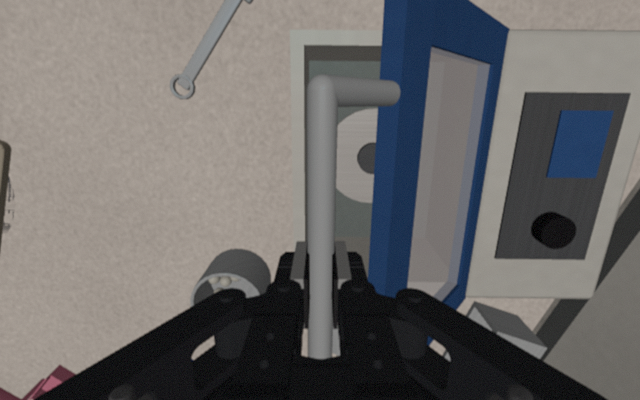

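The jar holds five balls, the scoop lies flat in the tray, and the lid is steady at about 50° with the bar gripped. Handing in.

```bash
python3 -c "
from h import *
print(ctrl.finish_job())"
```

```text
the job is handed in; nothing more can be done
None
```

The job is handed in at about 26.5 s of the 64 s allowed. The interface gave no verdict, so what follows is from my own last checks.

- **Balls:** All five balls went into the jar. I scooped them against the ramp and pressed the scoop nose-up in the grip, because the tool itself cannot tilt. I tipped them in with a quick forward-and-back stroke over the jar. The last scene and wrist pictures show five balls inside the jar, which is upright. Its last fitted position, taken just after the pour, is within about 2 mm of where it started.
- **Scoop:** It lies flat in the tray, measured at about x = +8 mm and y = −1 mm in the tray frame, and the fingers are well clear of it.
- **Lid:** The fingers grip the lifting bar and hold the lid at about 50°. The arm pose gives 49.8° and the lid slope in the side camera gives 50.1°.

Two things were not perfect:

- **First tilt:** It seemed to leave three balls ahead of the lip, so I let the scoop down, regripped it further back and tilted it again.
- **Lid hold:** The bar's radius from the arm pose came out at 234 mm, against 230 mm nominal. A steady force of about 11 N remains at the wrist. I eased it down from about 23 N.

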